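# Check weight from its deep pocket to the balance with the sprung tongs

## Robot

A 6-joint arm with a two-finger parallel gripper is mounted at the origin on the work surface. World frame = base frame: x ahead of the robot, y to its left, z up, the work surface at z = 0. Lengths are in mm, angles in degrees, forces in N, time in s.
With the tool pointing down it reaches from about 350 to 850 mm from the base axis. Payload 8.1 kg.
Tool frame: the origin (TCP) lies midway between the tips of the shut fingers; the grasp point (between the pads) lies grip_depth behind it (grip_depth is the distance from the TCP to the grasp point, in mm); z points along the fingers, y is the line along which they close (so a half turn about z gives the same grasp; the last joint's range is limited). The gripper opens to 85 mm and grips with 20 to 120 N. Pads are 22 mm wide; open, the fingers measure 114 mm over their backs; the gripper's body (76 mm by 85 mm) begins 54 mm behind the grasp point. The pads swing forward as they close: fully open they stand 13 mm farther back than shut.
Start: joints at [-70.669, 7.471, 85.268, -0, 87.261, -4.893], TCP at [246.209, -547.162, 231.292] pointing down, gripper open.
Joint ranges: [-169.43, 169.43], [-51.17, 129.36], [1.28, 143.12], [-76.62, 256.62], [0, 156.53], [-152.29, 152.29]. Speed limits (degrees/s): [136.94, 136.94, 159.86, 180, 180, 180].

## Interface

Orientations are given as [roll, pitch, yaw] about the fixed x, y, z axes, in that order (R = Rz(yaw) Ry(pitch) Rx(roll)).
In Python, from bench import sense, snapshot, hand_in, grip_depth gives the robot as it stands. The module is installed in compiled form; this text tells all that it offers.
- The arm moves only by the tool apply_moves, never from a script. Its argument "series" is text: rows parted by semicolons, each of 5 numbers parted by spaces: the shift along the tool's x, y, z each as a share of 0.3 m, from -1 to 1, then the turn about the tool's z as a share of 2 rad, from -1 to 1, then the gripper's target within -1 to 1 (shut at 1, half-way at 0, fully open at -1). In form: tx ty tz twist gripper; .... A call has 1 to 5 rows; each row shifts and turns the commanded pose from where the row before left it, along the tool's axes as they then stand; what a row does not reach is not made up. A row lasts 1/12 s, in which the tool goes at most 41.7 mm and 7.16 degrees, less where a joint would pass 70% of its speed; a pose out of reach is approached as far as the arm can. A call with a number of a shift or a turn outside -1 to 1 is refused whole. A call with a gripper value outside its range is refused whole. The fingers move at their own pace and stop on an object; "squeeze" is the grip in N (left out, the last holds). Time passes only in rows, so rows that do not move let the fingers close. It gives the time, the measured TCP pose, the force, the opening and the grip force at its end, in the units of the state.
- sense(): the state, without advancing time (a new reading comes with each control period).
- snapshot(name): name is "side" or "top"; returns a dict with "frame" (400x640x3 uint8, blue, green, red), "depth" (400x640 float32, mm along the optical axis (not along the pixel's ray), 0 where there is no reading), "intrinsics" (3x3 intrinsics, pixels), "extrinsics" (4x4, takes a point from camera to world coordinates). Camera axes: x right, y down, z forward; pixel columns grow to the right and rows downward; lengths in mm; the calibration is good to about 2 mm. A picture is of the moment at which its call begins.
- hand_in(): hands the job in; it is judged then, once.
The state is a dict: "time": time; "joint_pos": joint angles; "qd": joint speeds; "joint_efforts": joint torques, N m; "tool_pos": TCP position; "tcp_rot": TCP orientation; "ft_force": force on the tool from outside, world axes, zero at the start; "wrist_torque": the same for the moment, N m; "finger_gap": finger opening in mm; "grip_force": force on a finger pad.
Only numpy, scipy, OpenCV 4.12 (cv2) and the standard library are available. Lean on these libraries where they do the work, as an engineer would, in place of code of your own. Each camera call takes 0.05 s, during which the arm holds its last target. There are 200 camera calls.

## Task

Take the sprung tongs out of their stand, squeeze them to grip the small check weight at the bottom of the deep narrow pocket firmly enough to pull it out past its leaf spring but not so hard as to mar it, and stand it upright gently near the middle of the balance pan. Then put the tongs back in their stand. Never touch the weight with the fingers, do not press hard on the storage block or the pan, and leave the other weights, the loupe and the gem box where they are.

Things in the scene. Friction and masses are not known exactly. Their poses are not given: they have to be found in the camera images.
- tongs_grip (a point): Steel sprung tongs standing tips down in a stand. This is the point to grasp, on their centre line, 98 mm above the tips, 18 mm below the top. z up, y from leg to leg. The two upright legs stay parallel when squeezed. Grip plates: 16 mm wide in x, 36 mm over their outer faces at rest, from 22 mm below to 18 mm above this point, a black spring housing (12 x 11 mm) between them. About 55 to 110 g.
- tongs: The same tongs; origin between the tips. Blades 12 mm wide (x), 3 mm thick (y), 78 mm long, with ears 30 mm wide (x) 55 to 59 mm above the tips; at rest 26 mm apart inside, 32 outside. The blade gap is always 10 mm less than the width over the grip plates. Spring: no force at rest, 2.3 N per mm that each leg moves in, 7.5 mm at most (14 N when shut on the weight); squeeze beyond that goes to the weight.
- stand_seat (a point): Grey fixed stand, foot 60 x 80 mm. This point is where the tongs' grip point lies when fully home, 106 mm above the table; y is along the slot as for the tongs. Slot 15.4 mm (x) by 35.4 mm (y) with a mouth flared to 24 x 43 mm over its top 10 mm; the rim is 63 mm above the table, and the tongs hang on it by their ears, tips clear of the floor.
- pocket_mouth (a point): Top of the deep pocket in the fixed wooden block (124 x, 44 y, 60 mm tall), 60 mm above the table over the middle of the weight's place. Pocket 50 mm deep, flat floor; 13.5 mm either way along y; 8 mm either way along x. Put one tong blade on each y side of the weight: blades in line with this point in x, tips down near the floor.
- block: The storage block: origin on the table under the pocket mouth, axes the same. In the pocket a small steel leaf spring on the +x side (8 mm wide in y, top 16 mm above the floor) presses the weight with about 9 N against a rib 8 mm wide on the -x wall. Shallow cups with larger weights lie 39 mm to -x and to +x, in parts of the block 40 mm tall.
- weight_mid (a point): Small steel check weight, about 20 g: cylinder 14 mm diameter, 18 mm tall, with a knob 8 mm diameter, 6 mm tall on top. This point is the middle of the cylinder, 9 mm above its foot, z up. It stands on the floor of the deep pocket, up to 1.5 mm off the middle along y. Friction about 0.6. More than about 35 N from each blade mars it.
- weight: The same small weight: origin at the centre of its foot.
- pan_top (a point): Round steel balance pan, 84 mm diameter: middle of its upper face, about 66 mm above the table, z up. Sprung and delicate: gives 1 mm per 3 N; keep the press below 10 N. It lies on a fixed white balance 210 (x) x 170 (y) mm, upper face 54 mm above the table.
- balance: The white balance: origin at its underside, 20 mm to the -x side of the pan's axis.
- weight_l: Large weight, 24 mm diameter, 34 mm tall with knob, in the block's -x cup; origin at its foot. Leave alone.
- weight_m: Middle weight, 19 mm diameter, 28 mm tall with knob, in the block's +x cup; origin at its foot. Leave alone.
- loupe: Folded loupe, 71 x 26 x 16 mm, lying on the desk; origin at its underside below the round lens end. Leave alone.
- gem_box: Flat gem box with clear lid, 50 x 50 x 20 mm, on the desk; origin at its underside. Leave alone.
There are look-alikes about, which are no part of the job. There is more than one size of the part that bears stand_seat; the job needs the largest.

How it is judged (in metres and radians):
On the way, in this order (a step that is already met when the one before it is completed fails the run):
1. the weight is lifted clear of the pocket in the tongs (z of weight in the frame of block above 0.062 m and contact force between tongs and weight above 0.5 N), for 0.1 s.
2. the weight stands upright near the middle of the pan, let go by the tongs (horizontal distance between weight_mid and pan_top below 0.022 m and z of weight_mid in the frame of pan_top between 0.004 and 0.014 m and angle between weight_mid's own z axis and vertical below 0.15 rad and contact force between tongs and weight below 0.05 N), for 0.2 s.
At the end, for the whole second after the job is handed in: The small weight stands upright (within 0.15 rad) on the pan, its axis within 22 mm of the pan's middle, free of the tongs; the tongs stand in their stand, their grip point within 8 mm of its home and upright within 0.12 rad, let go (all of step 2 and distance between tongs_grip and stand_seat below 0.008 m and angle between tongs_grip's own z axis and vertical below 0.12 rad); the robot touches nothing.
It fails at once if the tongs squeeze the weight with more than 35 N from each blade (70 N in all) (contact force between tongs and weight above 70 N).
It fails at once if the tongs or the robot press on the storage block with more than 25 N (contact force between any of tongs, the arm, the fingers and block above 25 N).
It fails at once if the pan or balance is pressed with more than 10 N (contact force between balance and anything else above 10 N).
It fails at once if the fingers touch the small weight (contact force between the fingers and weight above 0.3 N).
It fails at once if a bystander is moved by more than 10 mm (distance of any of weight_l, weight_m, loupe, gem_box from where it was at the start of the episode above 0.01 m).
It also fails if it takes over 54 s, if anything falls off the work surface, if the arm or the gripper's body presses on something with over 40 N, if the wrist force passes 120 N, or if a joint passes its speed limit or range.

## Working session

There is one attempt and no reset: what is moved stays moved. The work goes in short steps, Python scripts to look and compute and a tool call to move; the robot and the scene stay as the last step left them, time stands still between calls to the robot, and variables do not carry over. Pictures are saved under pics/ and viewed, at most 10 in all, crops included, and the job is handed in when it is done.

Besides the shell and the picture viewer there is one more tool, called after "Emit:" by a JSON object that holds its "method" and its "body". apply_moves: Moves the arm, as the interface text tells. Its arguments: {"type":"object","properties":{"series":{"type":"string"},"squeeze":{"type":"number"}},"required":["series"]}

```bash
mkdir -p pics
cat > h.py <<'E'
import numpy as np, cv2
from bench import sense, snapshot, hand_in, grip_depth
def world(s,u,v,d=None):
    d=s["depth"][v,u] if d is None else d
    K=s["intrinsics"];p=np.array([(u-K[0,2])/K[0,0]*d,(v-K[1,2])/K[1,1]*d,d,1]);return (s["extrinsics"]@p)[:3]
def cloud(s):
    K=s["intrinsics"];D=s["depth"];v,u=np.mgrid[:400,:640]
    P=np.stack([(u-K[0,2])/K[0,0]*D,(v-K[1,2])/K[1,1]*D,D,np.ones_like(D)],-1)
    return (P@s["extrinsics"].T)[...,:3]
def ray(s,u,v,z):
    E=s["extrinsics"];K=s["intrinsics"];d=E[:3,:3]@np.array([(u-K[0,2])/K[0,0],(v-K[1,2])/K[1,1],1]);o=E[:3,3]
    return o+d*(z-o[2])/d[2]
E
python3 - <<'E'
from h import *
print(sense(),grip_depth)
for n in("top","side"):
    s=snapshot(n);cv2.imwrite(f"pics/{n}0.png",s["frame"]);print(s["intrinsics"],s["extrinsics"].round(3))
    np.savez(f"{n}0.npz",**s)
E
```

```text
{'time': 0.0, 'joint_pos': array([-7.06681306e+01,  7.51641552e+00,  8.53311991e+01,  9.39522998e-04,
        8.72604286e+01, -4.89168895e+00]), 'qd': array([-0.09956483, -0.02668068, -0.03786532,  0.03640334, -0.08883992,
       -0.03068762]), 'joint_efforts': array([-3.02153899e-05, -5.69407117e+01, -5.00548875e+01, -2.35037869e-04,
        1.49517646e-02,  2.41854877e-05]), 'tool_pos': array([ 246.03223187, -546.6245491 ,  230.21239587]), 'tcp_rot': array([-1.79892430e+02, -1.01480458e-02,  2.42235031e+01]), 'ft_force': array([-0.09486554, -0.08703427, -0.19424511]), 'wrist_torque': array([ 0.01026888, -0.02738844,  0.05320937]), 'grip_force': 0.0, 'finger_gap': 85.51297412446584} 18.700000000000003
[[513.8538598    0.         317.76256169]
 [  0.         513.8538598  198.30890138]
 [  0.           0.           1.        ]] [[ 1.900000e-02 -9.830000e-01  1.840000e-01  3.453830e+02]
 [-1.000000e+00 -1.900000e-02  2.000000e-03 -1.635000e+01]
 [ 1.000000e-03 -1.840000e-01 -9.830000e-01  1.258663e+03]
 [ 0.000000e+00  0.000000e+00  0.000000e+00  1.000000e+00]]
[[454.06092302   0.         315.47672694]
 [  0.         454.06092302 198.8054052 ]
 [  0.           0.           1.        ]] [[-9.96000e-01 -4.20000e-02  7.80000e-02  5.03923e+02]
 [-8.80000e-02  5.80000e-01 -8.10000e-01  7.54752e+02]
 [-1.10000e-02 -8.13000e-01 -5.82000e-01  6.55475e+02]
 [ 0.00000e+00  0.00000e+00  0.00000e+00  1.00000e+00]]
```

View pics/top0.png

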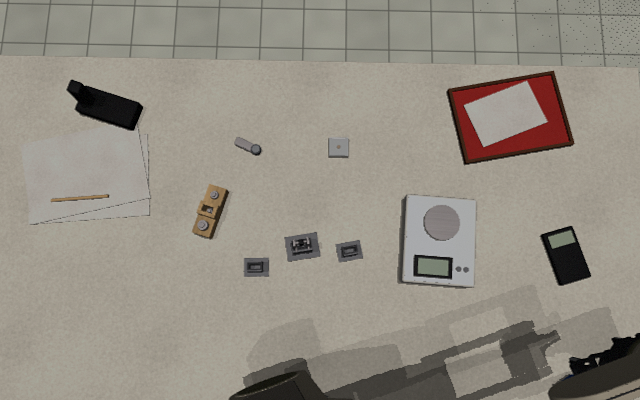

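View pics/side0.png

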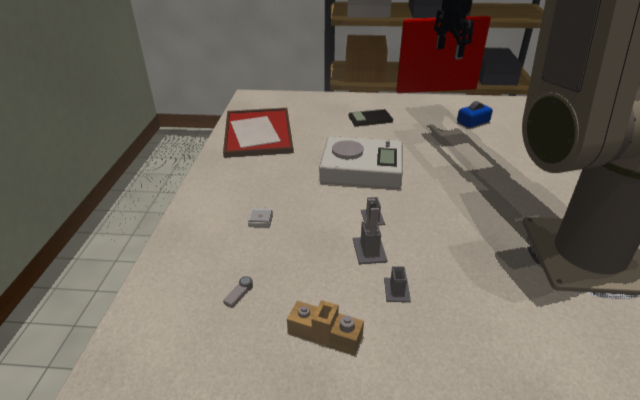

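The top view shows three grey stands at (256,267), (302,246) and (349,251). The middle one is the biggest and holds the tongs. The block is at (210,211), with its pocket at about (207,209), and the pan is at (441,222). Next I'll enlarge a crop to confirm the stand, and measure.

Run:
```python
from h import *
t=dict(np.load("top0.npz"));s=dict(np.load("side0.npz"))
a=cv2.resize(t["frame"][180:285,185:365],None,fx=4.4,fy=4.4,interpolation=cv2.INTER_CUBIC)[:,:790]
cv2.imwrite("pics/crop.png",a)
P=cloud(t);I=t["frame"].astype(int)
def rect(m,name):
    q=P[m][:,:2].astype(np.float32);r=cv2.minAreaRect(q);print(name,m.sum(),np.round(r[0],1),np.round(r[1],1),round(r[2],1))
v,u=np.mgrid[:400,:640]
box=lambda a,b,c,d:(u>a)&(u<b)&(v>c)&(v<d)
sp=I.max(2)-I.min(2)
for n,b in {"A":(238,276,252,283),"B":(280,326,228,266),"C":(332,368,236,266)}.items():
    m=box(*b)&(I.max(2)<125)&(sp<30); rect(m&(P[...,2]<12),n+" foot"); 
    for lo,hi in((20,56),(56,70),(75,100),(100,130)):
        mm=m&(P[...,2]>lo)&(P[...,2]<hi)
        if mm.sum()>4: rect(mm,f"{n} {lo}-{hi}")
mm=box(280,326,225,266)&(P[...,2]>105);rect(mm,"tongs top")
b=box(185,235,175,245)&(I[...,2]-I[...,0]>35)
rect(b&(P[...,2]>25),"block");rect(b&(P[...,2]>52)&(P[...,2]<68),"block centre");rect(b&(P[...,2]>30)&(P[...,2]<46),"block low")
bl=box(398,480,190,292)&(P[...,2]>46)&(P[...,2]<60);rect(bl,"balance")
pan=box(415,467,198,248)&(P[...,2]>61)&(P[...,2]<75);rect(pan,"pan");print(P[pan].mean(0),cv2.minEnclosingCircle(P[pan][:,:2].astype(np.float32)))
# side view cloud
Q=cloud(s)
for nm,lo,hi,c in(("tongs",100,130,(310,-0)),):
    pass
z=Q[...,2];J=s["frame"].astype(int)
m=(u>350)&(u<390)&(v>185)&(v<265)&(z>95)&(z<135);print("side tongs",Q[m].mean(0),m.sum())
b=(u>280)&(u<370)&(v>290)&(v<355)&(J[...,2]-J[...,0]>35)
for lo,hi in((36,44),(57,64)):
    mm=b&(z>lo)&(z<hi);r=cv2.minAreaRect(Q[mm][:,:2].astype(np.float32));print("side block",lo,mm.sum(),r)
m=(u>325)&(u<368)&(v>135)&(v<162)&(z>61)&(z<75);print("side pan",Q[m].mean(0),cv2.minEnclosingCircle(Q[m][:,:2].astype(np.float32)))
```

```text
A foot 327 [408.1 134.2] [43.8 61.6] 1.3
A 20-56 130 [408.1 133.8] [23.7 35.9] 1.2
B foot 549 [459.9  23.2] [62.2 81.3] 10.5
B 20-56 45 [457.6  23.5] [28.1 43. ] 10.7
B 56-70 129 [460.1  23.1] [32.1 47.5] 10.4
B 75-100 13 [456.   22.5] [ 7.5 31.9] 9.9
B 100-130 58 [459.7  23.1] [16.1 35.9] 9.5
C foot 336 [451.7 -91.7] [46.2 61.6] 11.6
C 20-56 122 [451.5 -91.8] [24.  35.4] 12.2
tongs top 87 [405.   12.9] [127.9  35.9] 10.5
block 719 [477.6 116.2] [352.5 126.3] 64.8
block centre 180 [539.8 248.4] [45.7 31.7] 74.9
block low 529 [539.7 247.8] [ 46.1 124.2] 73.0
balance 5316 [ 478.1 -302.2] [170.6 210.1] 86.3
pan 890 [ 517.6 -305.2] [82.1 81.9] 75.7
[ 517.36248468 -304.76792999   64.44983366] ((517.3939819335938, -304.7232360839844), 41.9194450378418)
side tongs [460.90400934  26.49266177 113.02564271] 201
side block 36 802 ((539.7943115234375, 246.79371643066406), (46.45288848876953, 124.49844360351562), 73.84310150146484)
side block 57 314 ((539.5852661132812, 247.19290161132812), (46.49836730957031, 32.3175048828125), 74.79109191894531)
side pan [ 519.5885025  -303.03888084   65.79791796] ((520.3779296875, -306.1779479980469), 44.25609588623047)
```

View pics/crop.png

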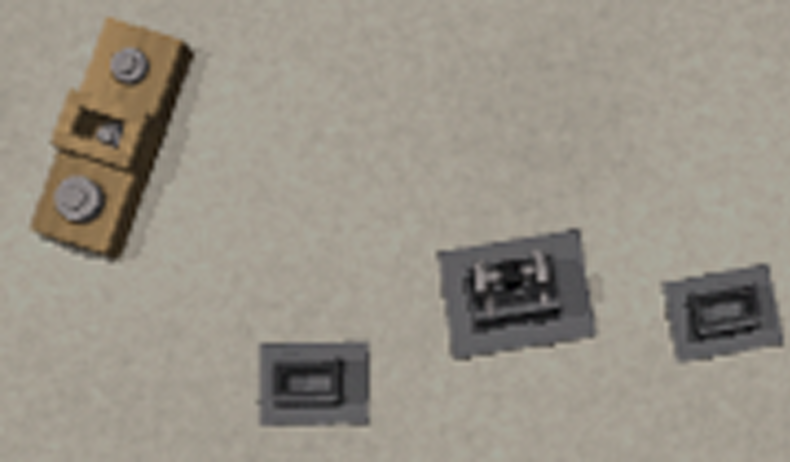

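The crop confirms it. A (256,267) and C (349,251) are small empty stands with feet of about 44x61 mm. B (302,246) has a foot of about 62x81 mm and holds the tongs, so it is the largest and the one to use. B's seat is at about (460,23) with yaw 10.4°. The block is at (539.7,247.5) with yaw about -15.7°, and its large weight on the near side is at -x. The pan is at (518,-305).

Emit:
{"method": "apply_moves", "body": {"series": "0 0 0 0.06 -1; 0 0 0 0.06 -1; 0.069 -0.116 0 0 -1; 0.069 -0.116 0 0 -1; 0.069 -0.116 0 0 -1"}}

```text
time: 0.52
tool_pos: [288.1, -431.8, 230.1]
tcp_rot: [-179.9, 0.0, 10.4]
ft_force: [1.2, 0.3, 0.5]
finger_gap: 85.3
grip_force: 0.0
```

Emit:
{"method": "apply_moves", "body": {"series": "0.069 -0.116 0 0 -1; 0.069 -0.116 0 0 -1; 0.069 -0.116 0 0 -1; 0.069 -0.116 0 0 -1; 0.069 -0.116 0 0 -1"}}

```text
time: 0.93
tool_pos: [358.4, -241.3, 230.9]
tcp_rot: [-180.0, 0.0, 10.4]
ft_force: [0.5, 0.1, 0.6]
finger_gap: 85.5
grip_force: 0.0
```

Emit:
{"method": "apply_moves", "body": {"series": "0.069 -0.116 0 0 -1; 0.069 -0.116 0 0 -1; 0.069 -0.116 0 0 -1; 0.069 -0.116 0 0 -1; 0.069 -0.116 0 0 0"}}

```text
time: 1.35
tool_pos: [428.6, -51.3, 231.2]
tcp_rot: [180.0, -0.0, 10.5]
ft_force: [0.6, -0.1, -0.7]
finger_gap: 75.3
grip_force: 0.0
```

Emit:
{"method": "apply_moves", "body": {"series": "0.01 -0.01 0 0 0; 0 0 0 0 0; 0 0 0 0 0"}}

```text
time: 1.6
tool_pos: [430.7, -50.0, 230.9]
tcp_rot: [180.0, 0.1, 10.6]
ft_force: [-0.7, 0.0, -0.2]
finger_gap: 42.8
grip_force: 0.0
```

Emit:
{"method": "apply_moves", "body": {"series": "0.07 -0.111 0 0 -0.45; 0.07 -0.111 0 0 -0.45; 0 0 0.12 0 -0.45; 0 0 0.12 0 -0.45; 0 0 0.12 0 -0.45"}}

```text
time: 2.02
tool_pos: [460.7, 21.8, 122.6]
tcp_rot: [179.9, -0.1, 10.4]
ft_force: [0.3, 0.1, -0.3]
finger_gap: 62.3
grip_force: 0.0
```

Emit:
{"method": "apply_moves", "body": {"series": "0 0 0.06 0 -0.45; 0 0 0.04 0 -0.45; 0 0 0.026 0 -0.45; 0 0 0 0 -0.45; 0 0 0 0 -0.45"}}

```text
time: 2.43
tool_pos: [460.3, 22.1, 85.8]
tcp_rot: [180.0, 0.0, 10.4]
ft_force: [0.4, 0.6, 0.5]
finger_gap: 61.8
grip_force: 0.0
```

Run:
```python
from h import *
print(sense()["tool_pos"])
s=snapshot("side");a=s["frame"][150:300,290:450];cv2.imwrite("pics/g1.png",cv2.resize(a,None,fx=4,fy=4,interpolation=cv2.INTER_CUBIC))
```

```text
[460.26878554  22.06484543  85.80599723]
```

View pics/g1.png

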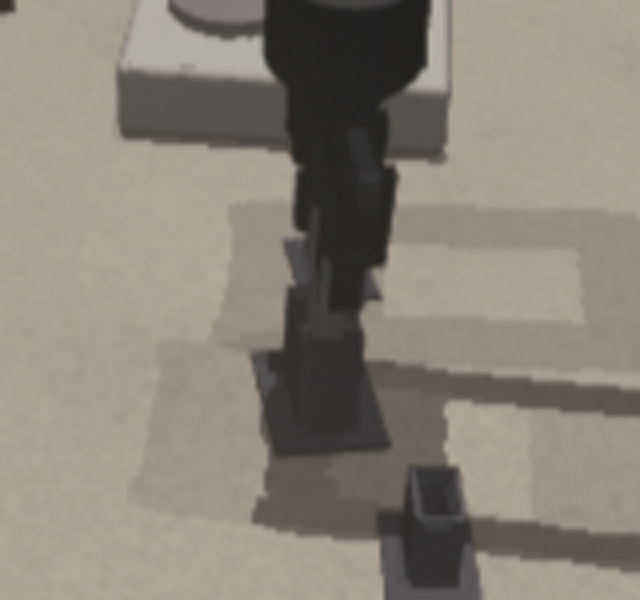

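The fingers straddle the tongs on the large stand (crop about (320,330)), so I'll close them part way.

Emit:
{"method": "apply_moves", "body": {"series": "0 0 0 0 0.1; 0 0 0 0 0.2; 0 0 0 0 0.275; 0 0 0 0 0.275; 0 0 0 0 0.275", "squeeze": 37}}

```text
time: 2.9
tool_pos: [461.3, 23.1, 87.0]
tcp_rot: [180.0, -0.1, 10.5]
ft_force: [-0.1, -0.7, 5.7]
finger_gap: 31.0
grip_force: 6.7
```

Emit:
{"method": "apply_moves", "body": {"series": "0 0 -0.03 0 0.3; 0 0 -0.08 0 0.357; 0 0 -0.1 0 0.357; 0 0 -0.1 0 0.357; 0 0 0 0 0.357"}}

```text
time: 3.32
tool_pos: [463.8, 23.2, 186.0]
tcp_rot: [179.9, -0.6, 10.5]
ft_force: [1.4, 0.7, 0.4]
finger_gap: 27.6
grip_force: 8.8
```

Run:
```python
from h import *
print(sense()["tool_pos"],sense()["ft_force"],sense()["finger_gap"],sense()["grip_force"])
s=snapshot("side");a=s["frame"][120:300,290:450];cv2.imwrite("pics/g2.png",cv2.resize(a,None,fx=3.3,fy=3.3,interpolation=cv2.INTER_CUBIC))
```

```text
[463.75759122  23.19639072 186.04512115] [1.43700574 0.73984594 0.39163838] 27.589586064164173 8.787419199943542
```

View pics/g2.png

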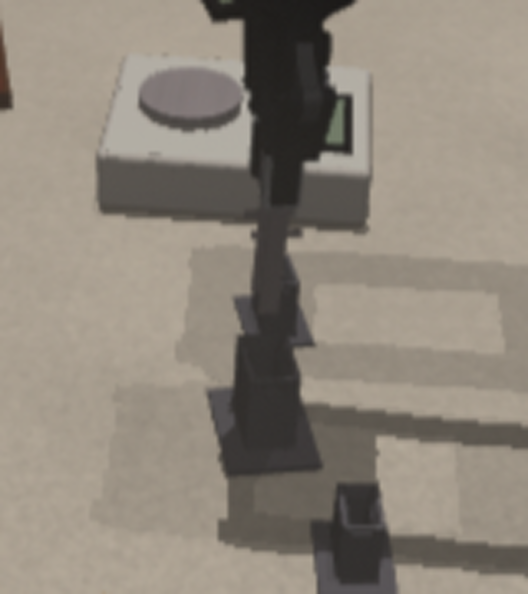

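The tongs are out and hang straight, with tips at about (270,330) in the crop. Next I'll carry them over the block.

Emit:
{"method": "apply_moves", "body": {"series": "0 0 0 0.057 0.357; 0 0 0 0.057 0.357; 0 0 0 0.057 0.357; 0 0 0 0.058 0.357; 0.008 -0.07 0 0 0.357"}}

```text
time: 3.78
tool_pos: [467.0, 41.0, 177.5]
tcp_rot: [179.9, 0.1, -16.3]
ft_force: [-0.4, -0.7, 0.3]
finger_gap: 27.7
grip_force: 8.8
```

Emit:
{"method": "apply_moves", "body": {"series": "0.008 -0.13 0 0 0.357; 0.008 -0.13 0 0 0.357; 0.008 -0.13 0 0 0.357; 0.008 -0.13 0 0 0.357; 0.008 -0.13 0 0 0.357"}}

```text
time: 4.2
tool_pos: [532.3, 229.0, 177.4]
tcp_rot: [179.9, 0.1, -15.8]
ft_force: [1.0, 0.2, -0.9]
finger_gap: 27.5
grip_force: 8.8
```

Emit:
{"method": "apply_moves", "body": {"series": "0 -0.071 0 0 0.357; 0 0 0 0 0.357; 0 0 0 0 0.357; 0 0 0 0 0.357; 0 0 0 0 0.357"}}

```text
time: 4.62
tool_pos: [538.1, 246.6, 178.0]
tcp_rot: [179.9, 0.0, -15.8]
ft_force: [0.1, 0.5, -1.1]
finger_gap: 27.4
grip_force: 8.8
```

Run:
```python
from h import *
st=sense();print(st["tool_pos"],st["tcp_rot"],st["ft_force"],st["finger_gap"],st["grip_force"])
for n in("top","side"):
    s=snapshot(n);np.savez(n+"1.npz",**s)
    b=(110,280,150,300) if n=="top" else (230,380,250,430)
    b=(150,260,140,300) if n=="top" else (180,360,240,420)
    cv2.imwrite(f"pics/{n}1.png",cv2.resize(s["frame"][b[0]:b[1],b[2]:b[3]],None,fx=3.3 if n=="side" else 5,fy=3.3 if n=="side" else 5,interpolation=cv2.INTER_CUBIC))
```

```text
[538.08933811 246.61412706 177.98554619] [ 1.79948093e+02  4.29028538e-02 -1.58152728e+01] [ 0.05727799  0.5437272  -1.09701576] 27.37786167422414 8.793314695358276
```

View pics/side1.png

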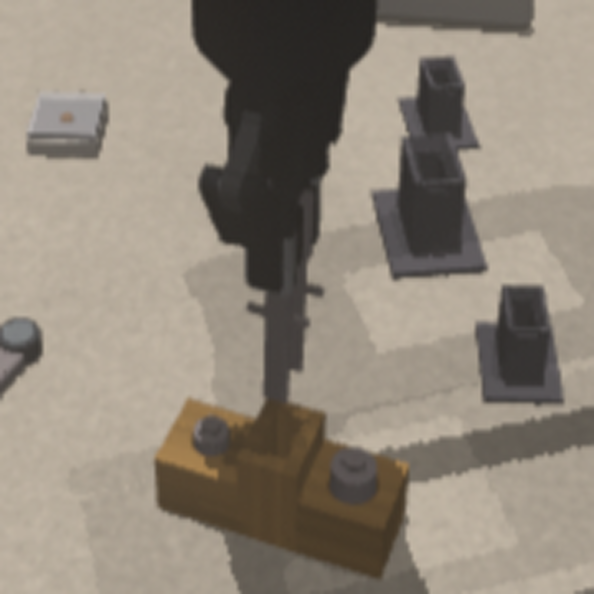

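The side crop shows the tongs hanging over the block centre, with the near blade tip at about (275,400). I'll measure the blade against the pocket in the same view.

Run:
```python
from h import *
s=dict(np.load("side1.npz"));Q=cloud(s);J=s["frame"].astype(int);v,u=np.mgrid[:400,:640]
o=np.array([538.1,246.6]);a=np.radians(-15.8);R=np.array([[np.cos(a),np.sin(a)],[-np.sin(a),np.cos(a)]])
L=(Q[...,:2]-o)@R.T;z=Q[...,2]
dark=(J.max(2)-J.min(2)<25)
for lo,hi in((96,102),(102,110),(110,125),(125,145),(145,152)):
    m=(abs(L[...,0])<25)&(abs(L[...,1])<40)&(z>lo)&(z<hi)&dark
    near=m&(L[...,1]>5)
    if near.sum(): print(lo,near.sum(),"x",np.percentile(L[near][:,0],[0,3,50,97,100]).round(1),"y",np.median(L[near][:,1]).round(1))
m=(abs(L[...,0])<25)&(abs(L[...,1])<40)&(z>80)&dark;print("zmin",z[m].min())
for n in(0,1):
    for c in("top","side"):
        d=dict(np.load(f"{c}{n}.npz"));P=cloud(d);K=d["frame"].astype(int);l=(P[...,:2]-o)@R.T
        w=(K[...,2]-K[...,0]>35)&(P[...,2]>57)&(P[...,2]<65)&(abs(l[...,0])<30)&(abs(l[...,1])<30)
        if w.sum()>20:print(c,n,w.sum(),"x",np.percentile(l[w][:,0],[0,2,98,100]).round(1),"y",np.percentile(l[w][:,1],[0,2,98,100]).round(1),P[w][:,2].mean())
# pocket edge in the first images: dark hole inside, side view: by non-top points
```

```text
96 9 x [-4.9 -4.5  2.   5.6  6. ] y 12.1
102 28 x [-5.3 -5.3 -1.1  5.7  5.7] y 12.1
110 52 x [-5.8 -5.7 -0.1  5.8  6. ] y 12.2
125 71 x [-6.6 -6.4  0.   5.5  6.1] y 12.4
145 25 x [-6.3 -6.3  0.2  5.4  5.4] y 12.4
zmin 98.39534715897867
top 0 135 x [-14.9 -14.2  16.7  17. ] y [-20.7 -19.7  23.1  24.1] 59.47266502287698
side 0 314 x [-14.7 -14.6  17.   17.6] y [-22.4 -20.9  23.4  24.2] 59.62606700252405
top 1 36 x [-14.6 -14.3   3.4   3.7] y [-19.2 -18.7   1.6   3.6] 59.83420642841591
side 1 194 x [-14.8 -14.3  16.   17. ] y [-20.4 -19.1  23.2  24.2] 59.72276320360138
```

Run:
```python
from h import *
d=dict(np.load("top0.npz"));P=cloud(d);o=np.array([539.3,247.7]);a=np.radians(-15.8);R=np.array([[np.cos(a),np.sin(a)],[-np.sin(a),np.cos(a)]])
l=(P[...,:2]-o)@R.T;J=d["frame"].astype(int);z=P[...,2]
m=(abs(l[...,0])<9)&(abs(l[...,1])<14)&(z<50)
for i in np.argwhere(m): print(i[::-1],l[tuple(i)].round(1),z[tuple(i)].round(0),J[tuple(i)])
```

```text
[206 206] [ 8.4 11.2] 33.0 [23 35 43]
[207 206] [8.4 7. ] 40.0 [20 34 43]
[208 206] [8.7 3.7] 44.0 [23 34 42]
[205 207] [ 5.9 14. ] 28.0 [28 43 52]
[207 207] [ 8.4 12.1] 18.0 [28 41 52]
[208 207] [8.1 7.2] 27.0 [25 37 47]
[209 207] [7.9 2.5] 37.0 [30 40 48]
[210 207] [ 8.2 -0.8] 41.0 [29 38 44]
[211 207] [ 8.  -5.2] 49.0 [30 37 44]
[206 208] [ 5.4 13.8] 17.0 [27 41 52]
[207 208] [ 6.9 13.6] 8.0 [47 62 76]
[208 208] [ 7.4 10.7] 10.0 [62 71 77]
[209 208] [8.2 8.6] 10.0 [70 72 77]
[210 208] [7.8 3.2] 22.0 [76 78 81]
[211 208] [8.2 0.2] 25.0 [67 68 72]
[212 208] [ 8.  -4.3] 33.0 [43 47 52]
[203 209] [-1.4 13.3] 42.0 [26 39 49]
[207 209] [2.9 8.3] 26.0 [ 95 109 123]
[208 209] [3.  4.4] 32.0 [125 127 135]
[209 209] [4.2 3.3] 27.0 [115 115 119]
[210 209] [5.1 1.6] 25.0 [109 107 113]
[211 209] [ 5.8 -0.9] 25.0 [85 83 86]
[212 209] [ 6.9 -2.1] 21.0 [52 52 53]
[205 210] [-0.3 13.8] 20.0 [27 42 52]
[206 210] [ 1.1 13.4] 12.0 [56 75 92]
[207 210] [-0.   5.9] 32.0 [118 119 125]
[208 210] [0.6 3.3] 33.0 [133 132 137]
[209 210] [1.3 1. ] 33.0 [135 135 141]
[210 210] [ 2.2 -0.8] 31.0 [92 93 98]
[211 210] [ 3.2 -2.2] 28.0 [107 105 109]
[212 210] [ 4.8 -2.2] 18.0 [72 80 88]
[203 211] [-5.3 14. ] 34.0 [ 61  89 110]
[206 211] [-1.2 12.6] 12.0 [ 76 103 124]
[207 211] [-2.5  4.8] 33.0 [ 84  95 105]
[208 211] [-1.8  2.3] 34.0 [116 116 120]
[209 211] [-0.9  0.7] 31.0 [129 130 134]
[210 211] [-0.  -1.2] 30.0 [81 80 84]
[211 211] [ 1.  -2.7] 26.0 [106 104 107]
[208 212] [-3.7  2.6] 30.0 [70 84 97]
[209 212] [-2.8  0.8] 28.0 [54 62 71]
[210 212] [-2.3 -2. ] 30.0 [52 54 59]
[211 212] [-1.7 -4.6] 31.0 [94 91 94]
[210 213] [-4.2 -1.5] 24.0 [ 86 106 123]
[211 213] [-3.1 -3. ] 21.0 [61 75 88]
```

Emit:
{"method": "apply_moves", "body": {"series": "0.004 -0.003 0.02 0 0.357; 0 0 0.06 0 0.357; 0 0 0.04 0 0.357; 0 0 0 0 0.357; 0 0 0 0 0.357"}}

```text
time: 5.13
tool_pos: [538.9, 247.6, 141.1]
tcp_rot: [179.9, 0.1, -15.8]
ft_force: [-0.0, -0.4, -0.9]
finger_gap: 27.4
grip_force: 8.8
```

The weight's knob sits about 1–2 mm to the block's +y side, so I'll shift slightly that way and go down slowly.

Emit:
{"method": "apply_moves", "body": {"series": "0 -0.002 0.01 0 0.357; 0 0 0.018 0 0.357; 0 0 0.018 0 0.357; 0 0 0.018 0 0.357; 0 0 0.01 0 0.357"}}

```text
time: 5.55
tool_pos: [542.1, 249.1, 122.9]
tcp_rot: [-179.9, -0.3, -15.8]
ft_force: [-0.4, -2.9, 11.2]
finger_gap: 27.6
grip_force: 7.8
```

Emit:
{"method": "apply_moves", "body": {"series": "0 0 0 0 0.357; 0 0 0 0 0.357"}}

```text
time: 5.72
tool_pos: [541.9, 249.0, 122.7]
tcp_rot: [-179.9, -0.2, -15.8]
ft_force: [-0.6, -1.7, 6.8]
finger_gap: 27.5
grip_force: 8.1
```

```bash
cat > blade.py <<'E'
from h import *
st=sense();print(st["tool_pos"].round(1),st["tcp_rot"].round(1),st["ft_force"].round(1),st["wrist_torque"].round(2),st["finger_gap"],st["grip_force"])
s=snapshot("side");np.savez("side2.npz",**s);Q=cloud(s);J=s["frame"].astype(int)
o=np.array([539.3,247.7]);a=np.radians(-15.8);R=np.array([[np.cos(a),np.sin(a)],[-np.sin(a),np.cos(a)]])
L=(Q[...,:2]-o)@R.T;z=Q[...,2];dark=(J.max(2)-J.min(2)<25)
print("tool in block",(R@(st["tool_pos"][:2]-o)).round(1))
for lo in range(40,130,8):
    m=(abs(L[...,0])<25)&(L[...,1]>5)&(L[...,1]<25)&(z>lo)&(z<lo+8)&dark
    if m.sum(): print(lo,m.sum(),"x",np.percentile(L[m][:,0],[0,3,50,97,100]).round(1),"y",np.median(L[m][:,1]).round(1))
cv2.imwrite("pics/s2.png",cv2.resize(s["frame"][230:360,260:400],None,fx=4.2,fy=4.2,interpolation=cv2.INTER_CUBIC))
E
python3 blade.py
```

```text
[541.9 249.  122.7] [-179.9   -0.2  -15.8] [-0.6 -1.7  6.8] [-0.39 -0.05  0.02] 27.463251652765177 8.104491010308266
tool in block [2.1 2. ]
56 19 x [-4.  -4.   2.2  7.2  8. ] y 13.7
64 25 x [-4.3 -4.2  0.5  7.3  7.4] y 13.9
72 27 x [-4.7 -4.3  0.2  7.1  7.3] y 14.0
80 25 x [-4.8 -4.5  1.8  7.   7.2] y 13.8
88 26 x [-4.7 -4.6  0.9  7.3  7.6] y 13.9
96 27 x [-5.1 -4.9  1.9  7.1  7.3] y 13.9
104 26 x [-4.9 -4.8  1.   7.   7.1] y 14.2
112 25 x [-14.2 -14.2  -8.1   3.7   4.9] y 14.2
120 9 x [-10.4  -9.9  -4.1  12.   13.7] y 22.2
128 20 x [-8.6 -8.4 -6.6 13.4 13.6] y 23.1
```

View pics/s2.png

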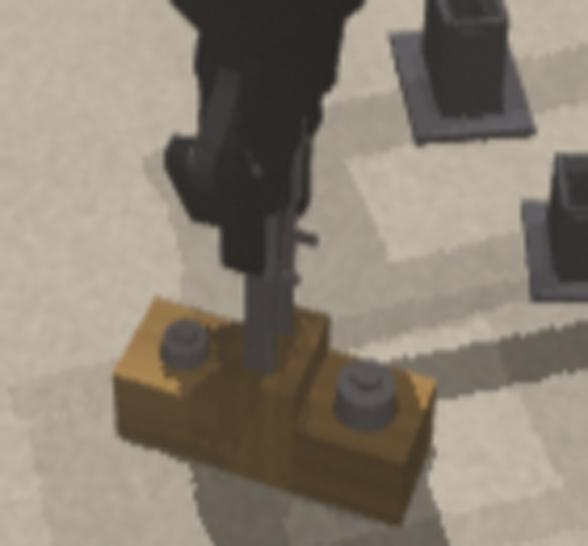

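The tongs landed on the rim of the pocket and slid up about 16 mm in the fingers. I'll lift off and measure the pocket mouth from its hole mask rather than from the block outline.

Emit:
{"method": "apply_moves", "body": {"series": "0 0 -0.04 0 0.357; 0 0 -0.04 0 0.357; 0 0 0 0 0.357; 0 0 0 0 0.357; 0 0 0 0 0.357"}}

```text
time: 6.18
tool_pos: [540.2, 249.0, 144.6]
tcp_rot: [-180.0, -0.0, -15.8]
ft_force: [0.5, -0.6, -0.9]
finger_gap: 27.6
grip_force: 8.9
```

```bash
python3 blade.py
python3 - <<'E'
from h import *
o=np.array([539.3,247.7]);a=np.radians(-15.8);R=np.array([[np.cos(a),np.sin(a)],[-np.sin(a),np.cos(a)]])
for n in("top0","side0"):
    s=dict(np.load(n+".npz"));K=s["intrinsics"];E=s["extrinsics"]
    # rectify onto plane z=60, block axes, 0.25 mm/px
    g=np.arange(-30,30.1,.25);X,Y=np.meshgrid(g,g[::-1]);W=np.stack([X,Y],-1)@R+o
    Pw=np.concatenate([W,np.full(X.shape+(1,),60.),np.ones(X.shape+(1,))],-1)@np.linalg.inv(E).T
    mu=(K[0,0]*Pw[...,0]/Pw[...,2]+K[0,2]).astype(np.float32);mv=(K[1,1]*Pw[...,1]/Pw[...,2]+K[1,2]).astype(np.float32)
    im=cv2.remap(s["frame"],mu,mv,cv2.INTER_CUBIC);cv2.imwrite(f"pics/r_{n}.png",cv2.resize(im,None,fx=1.6,fy=1.6))
    r=im[...,2].astype(float)
    print(n,"x-profile(y|<8)",[(int(x),int(r[(abs(g[::-1])<8)][:,abs(g-x)<.6].mean())) for x in range(-20,21,1)])
    print("y-profile(x|<5)",[(int(x),int(r[(abs(g[::-1]-x)<.6)][:,abs(g)<5].mean())) for x in range(-26,27,1)])
a=[cv2.imread(f"pics/r_{n}.png") for n in("top0","side0")]
cv2.imwrite("pics/r.png",np.hstack(a))
E
```

```text
[540.2 249.  144.6] [-180.    -0.   -15.8] [ 0.5 -0.6 -0.9] [ 0.06  0.08 -0.04] 27.64317669447635 8.926305770874023
tool in block [0.5 1.5]
80 21 x [-5.9 -5.9  0.6  5.6  5.7] y 13.4
88 28 x [-6.5 -6.4 -0.7  5.3  5.6] y 13.7
96 28 x [-6.5 -6.4 -0.7  5.4  5.4] y 13.9
104 24 x [-6.5 -6.5 -0.6  5.2  5.5] y 13.8
112 29 x [-6.7 -6.7 -1.3  5.4  5.7] y 13.8
120 24 x [-6.4 -6.3 -1.5  5.1  5.1] y 13.8
128 31 x [-12.7  -7.6   0.2   5.6   5.7] y 13.7
top0 x-profile(y|<8) [(-20, 142), (-19, 131), (-18, 107), (-17, 86), (-16, 89), (-15, 114), (-14, 141), (-13, 155), (-12, 158), (-11, 160), (-10, 161), (-9, 156), (-8, 141), (-7, 118), (-6, 98), (-5, 88), (-4, 89), (-3, 94), (-2, 96), (-1, 97), (0, 94), (1, 87), (2, 77), (3, 67), (4, 57), (5, 47), (6, 41), (7, 50), (8, 79), (9, 118), (10, 147), (11, 158), (12, 159), (13, 158), (14, 156), (15, 153), (16, 151), (17, 150), (18, 148), (19, 147), (20, 146)]
y-profile(x|<5) [(-26, 46), (-25, 46), (-24, 54), (-23, 71), (-22, 97), (-21, 126), (-20, 148), (-19, 160), (-18, 161), (-17, 158), (-16, 155), (-15, 150), (-14, 135), (-13, 111), (-12, 90), (-11, 82)
[... 717 characters left out ...]
, (10, 152), (11, 158), (12, 158), (13, 158), (14, 158), (15, 157), (16, 155), (17, 151), (18, 148), (19, 147), (20, 146)]
y-profile(x|<5) [(-26, 167), (-25, 167), (-24, 167), (-23, 165), (-22, 162), (-21, 160), (-20, 158), (-19, 157), (-18, 157), (-17, 156), (-16, 153), (-15, 144), (-14, 127), (-13, 108), (-12, 92), (-11, 82), (-10, 77), (-9, 76), (-8, 77), (-7, 77), (-6, 77), (-5, 77), (-4, 76), (-3, 77), (-2, 76), (-1, 76), (0, 76), (1, 76), (2, 75), (3, 75), (4, 75), (5, 74), (6, 74), (7, 74), (8, 74), (9, 73), (10, 73), (11, 76), (12, 89), (13, 111), (14, 133), (15, 147), (16, 154), (17, 157), (18, 157), (19, 156), (20, 150), (21, 135), (22, 115), (23, 96), (24, 82), (25, 77), (26, 76)]
```

View pics/r.png

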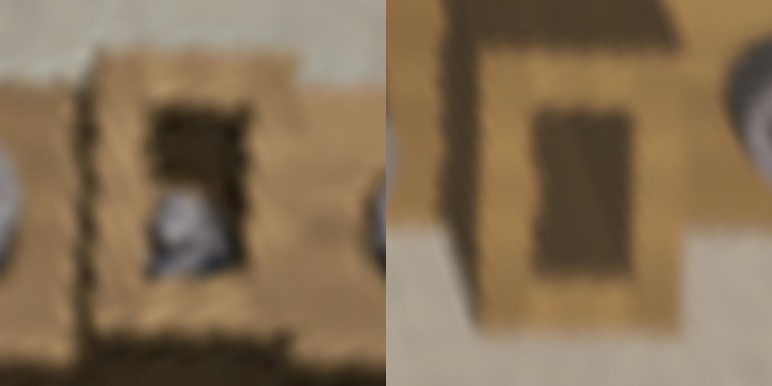

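The rectified view shows the pocket mouth with x from -7.0 to 8.6 and y from -13.4 to 13.5, so its centre is about (0.85, 0.1) in my block frame. The knob is to the +y side. The tongs are about 1.4 mm off in x and 1 mm off in y, so I'll correct that and narrow them slightly.

Emit:
{"method": "apply_moves", "body": {"series": "0.005 0.003 0.01 0 0.38; 0 0 0.02 0 0.38; 0 0 0.01 0 0.38; 0 0 0 0 0.38; 0 0 0 0 0.38"}}

```text
time: 6.65
tool_pos: [540.8, 247.3, 131.3]
tcp_rot: [179.9, 0.1, -15.8]
ft_force: [0.1, -1.2, -0.0]
finger_gap: 26.4
grip_force: 9.9
```

```bash
python3 blade.py
```

```text
[540.8 247.3 131.3] [ 1.799e+02  1.000e-01 -1.580e+01] [ 0.1 -1.2 -0. ] [-0.04  0.01 -0.05] 26.384413027780855 9.937242418527603
tool in block [1.5 0.1]
64 11 x [-4.7 -4.6 -0.6  6.   6.8] y 11.7
72 26 x [-5.8 -5.4 -0.   5.9  6.1] y 12.2
80 29 x [-5.4 -5.3  0.9  6.4  6.5] y 11.8
88 24 x [-5.5 -5.3 -0.7  6.2  6.3] y 11.7
96 29 x [-5.6 -5.5  0.2  6.1  6.3] y 11.9
104 29 x [-5.4 -5.1  0.6  6.2  6.3] y 11.5
112 27 x [-5.5 -5.2 -0.6  6.   6.1] y 12.0
120 25 x [-14.8 -14.3  -8.6   3.6   5.8] y 11.5
128 9 x [-8.3 -7.7 -4.  11.6 12.8] y 19.7
```

Emit:
{"method": "apply_moves", "body": {"series": "0.002 0 0.007 0 0.38; 0 0 0.007 0 0.38; 0 0 0.008 0 0.38; 0 0 0.008 0 0.38; 0 0 0.006 0 0.38"}}

```text
time: 7.12
tool_pos: [541.7, 247.3, 121.1]
tcp_rot: [180.0, 0.0, -15.8]
ft_force: [-1.1, -1.1, 0.0]
finger_gap: 26.5
grip_force: 9.9
```

Force is about 0, so the tips are in the pocket. I'll carry on down.

Emit:
{"method": "apply_moves", "body": {"series": "0 0 0.012 0 0.38; 0 0 0.016 0 0.38; 0 0 0.016 0 0.38; 0 0 0.016 0 0.38; 0 0 0.01 0 0.38"}}

```text
time: 7.53
tool_pos: [541.4, 247.2, 99.4]
tcp_rot: [180.0, 0.1, -15.8]
ft_force: [0.5, -0.1, 0.2]
finger_gap: 26.7
grip_force: 9.9
```

Tips are at about z 34, near the top of the cylinder. I'll go slower from here.

Emit:
{"method": "apply_moves", "body": {"series": "0 0 0.008 0 0.38; 0 0 0.008 0 0.38; 0 0 0.01 0 0.38; 0 0 0.01 0 0.38; 0 0 0.006 0 0.38"}}

```text
time: 7.95
tool_pos: [541.8, 247.4, 87.5]
tcp_rot: [180.0, 0.0, -15.8]
ft_force: [0.6, -0.7, -1.2]
finger_gap: 26.7
grip_force: 9.9
```

Emit:
{"method": "apply_moves", "body": {"series": "0 0 0.007 0 0.38; 0 0 0.008 0 0.38; 0 0 0.007 0 0.38; 0 0 0.004 0 0.38; 0 0 0 0 0.38"}}

```text
time: 8.37
tool_pos: [541.6, 247.3, 79.7]
tcp_rot: [180.0, 0.0, -15.8]
ft_force: [-0.5, 0.4, -1.0]
finger_gap: 26.7
grip_force: 9.9
```

```bash
python3 blade.py
```

```text
[541.6 247.3  79.7] [180.    0.  -15.8] [-0.5  0.4 -1. ] [-0.03 -0.02 -0.01] 26.66834392823202 9.939852207899094
tool in block [2.4 0.3]
56 17 x [-4.9 -4.6  2.2  9.7 12.5] y 12.1
64 19 x [-12.5 -11.7  -1.    5.8   6. ] y 12.2
72 16 x [-12.6 -12.4  -7.8  -2.8  -2.1] y 11.6
80 13 x [-8.4 -8.  -4.1 13.5 13.5] y 20.4
88 20 x [-8.  -7.9 -6.3 13.2 13.3] y 20.2
96 20 x [-8.2 -8.  -6.9  3.5 12.8] y 19.8
104 15 x [-7.9 -7.9 -6.9 -3.8 -3.8] y 20.1
112 4 x [-7.3 -7.3 -7.3 -5.8 -5.6] y 13.7
120 10 x [-10.7 -10.6  -8.5   1.8   1.8] y 17.2
128 19 x [-10.3  -9.7  -8.6   3.1   3.2] y 19.7
```

The tips are around the weight at about z 13–14 with no contact. I'll close with a moderate squeeze first.

Emit:
{"method": "apply_moves", "body": {"series": "0 0 0 0 0.42; 0 0 0 0 0.45; 0 0 0 0 0.5; 0 0 0 0 0.55; 0 0 0 0 0.55", "squeeze": 30}}

```text
time: 8.83
tool_pos: [542.0, 247.3, 80.4]
tcp_rot: [180.0, -0.0, -15.8]
ft_force: [-0.5, -1.2, 1.1]
finger_gap: 21.4
grip_force: 29.4
```

The opening reads 21.4 mm, but the plates should be at 24 mm with the weight gripped. The pads are probably overhanging the lower end of the plates after the slip. The pocket can hold the tongs, so I'll let go, rise 15 mm and grip again at the proper height.

Emit:
{"method": "apply_moves", "body": {"series": "0 0 0 0 0.3; 0 0 0 0 0.05; 0 0 0 0 -0.1; 0 0 -0.025 0 -0.1; 0 0 -0.025 0 -0.1"}}

```text
time: 9.25
tool_pos: [541.5, 247.4, 95.2]
tcp_rot: [180.0, 0.1, -15.8]
ft_force: [-1.1, 0.2, 0.5]
finger_gap: 47.2
grip_force: 0.0
```

```bash
python3 blade.py
```

```text
[541.5 247.4  95.2] [ 1.80e+02  1.00e-01 -1.58e+01] [-1.1  0.2  0.5] [ 0.02  0.   -0.04] 47.212497411375175 0.0
tool in block [2.2 0.3]
56 18 x [-4.2 -4.1  0.9  7.8  8.9] y 12.2
64 27 x [-9.5 -7.9  0.8  6.7  8.3] y 12.4
72 32 x [-13.3 -13.1  -4.3  13.4  14.2] y 12.6
80 5 x [-4.5 -4.5 -3.9 -2.3 -2.2] y 12.3
88 3 x [-6.9 -6.8 -5.1 -4.3 -4.3] y 14.5
96 7 x [-7.1 -7.  -5.5 -5.1 -5.1] y 14.8
104 7 x [-7.1 -7.1 -6.7 -4.9 -4.9] y 14.7
112 9 x [-7.2 -7.  -6.1 -5.  -5. ] y 14.3
120 8 x [-7.1 -7.1 -6.5 -3.7 -3.4] y 12.2
128 11 x [-7.4 -7.3 -6.6  4.2  4.4] y 12.6
```

View pics/s2.png

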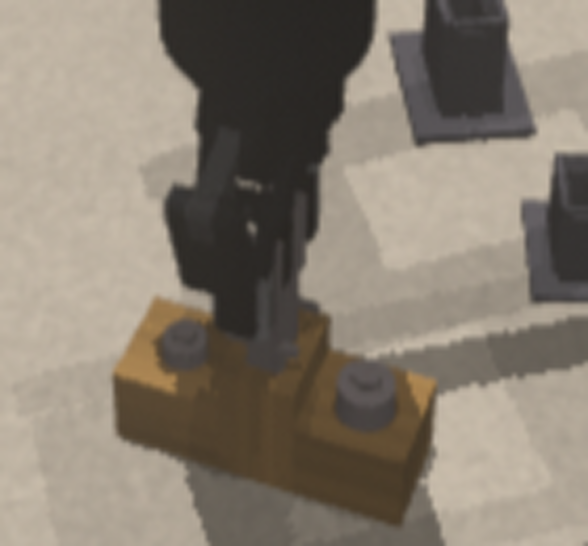

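The tongs stand upright by themselves in the pocket, at about (270,330) in the crop. I'll grip again near the grip point and squeeze.

Emit:
{"method": "apply_moves", "body": {"series": "0 0 0.01 0 0.1; 0 0 0 0 0.3; 0 0 0 0 0.38; 0 0 0 0 0.38; 0 0 0 0 0.38"}}

```text
time: 9.72
tool_pos: [541.5, 247.4, 91.6]
tcp_rot: [180.0, 0.0, -15.8]
ft_force: [0.2, 0.7, -0.7]
finger_gap: 26.5
grip_force: 9.9
```

Emit:
{"method": "apply_moves", "body": {"series": "0 0 0 0 0.42; 0 0 0 0 0.45; 0 0 0 0 0.5; 0 0 0 0 0.5; 0 0 0 0 0.5"}}

```text
time: 10.13
tool_pos: [541.8, 247.4, 92.0]
tcp_rot: [-180.0, 0.0, -15.8]
ft_force: [-0.1, 0.9, -1.2]
finger_gap: 22.1
grip_force: 23.7
```

The opening reads about 0.8 mm low (9.9 N at 26.5 mm). Force starts to rise at a reading of about 23.2 mm, so the weight really is gripped, with some give in the pads. I'll go to 37 N.

Emit:
{"method": "apply_moves", "body": {"series": "0 0 0 0 0.55; 0 0 0 0 0.6; 0 0 0 0 0.6; 0 0 0 0 0.6", "squeeze": 37}}

```text
time: 10.47
tool_pos: [541.8, 247.4, 92.1]
tcp_rot: [-180.0, 0.0, -15.8]
ft_force: [-0.6, 0.2, -1.0]
finger_gap: 20.5
grip_force: 36.2
```

Emit:
{"method": "apply_moves", "body": {"series": "0 0 -0.005 0 0.6; 0 0 -0.008 0 0.6; 0 0 -0.012 0 0.6; 0 0 -0.015 0 0.6; 0 0 -0.015 0 0.6"}}

```text
time: 10.88
tool_pos: [541.4, 246.7, 108.2]
tcp_rot: [179.9, 0.1, -15.8]
ft_force: [1.3, -1.2, -3.6]
finger_gap: 20.4
grip_force: 37.3
```

Emit:
{"method": "apply_moves", "body": {"series": "0 0 -0.02 0 0.6; 0 0 -0.03 0 0.6; 0 0 -0.04 0 0.6; 0 0 -0.05 0 0.6; 0 0 -0.05 0 0.6"}}

```text
time: 11.3
tool_pos: [542.3, 247.8, 168.4]
tcp_rot: [-179.9, -0.1, -15.8]
ft_force: [1.3, 0.0, -0.6]
finger_gap: 20.7
grip_force: 37.3
```

Emit:
{"method": "apply_moves", "body": {"series": "0 0 -0.04 0 0.6; 0 0 -0.02 0 0.6; 0 0 0 0 0.6; 0 0 0 0 0.6; 0 0 0 0 0.6"}}

```text
time: 11.72
tool_pos: [541.4, 247.2, 182.8]
tcp_rot: [180.0, 0.1, -15.8]
ft_force: [0.2, 1.3, -1.6]
finger_gap: 20.4
grip_force: 37.3
```

```bash
sed -i 's/260:400/230:430/;s/230:360/210:360/;s/4.2/3.9/g;s#s2.png#s3.png#' blade.py; python3 blade.py
```

```text
[541.4 247.2 182.8] [ 1.80e+02  1.00e-01 -1.58e+01] [ 0.2  1.3 -1.6] [ 0.01 -0.01 -0.02] 20.443720476161868 37.30038821697235
tool in block [2.1 0.1]
96 2 x [1. 1. 2. 3. 3.] y 6.7
104 20 x [-5.4 -5.3  0.9  6.9  7.2] y 9.9
112 28 x [-5.1 -5.1  0.1  7.   7. ] y 9.8
120 28 x [-5.4 -5.1  1.5  6.5  6.7] y 9.7
128 32 x [-5.3 -4.9  0.7  6.9  7.1] y 9.6
```

View pics/s3.png

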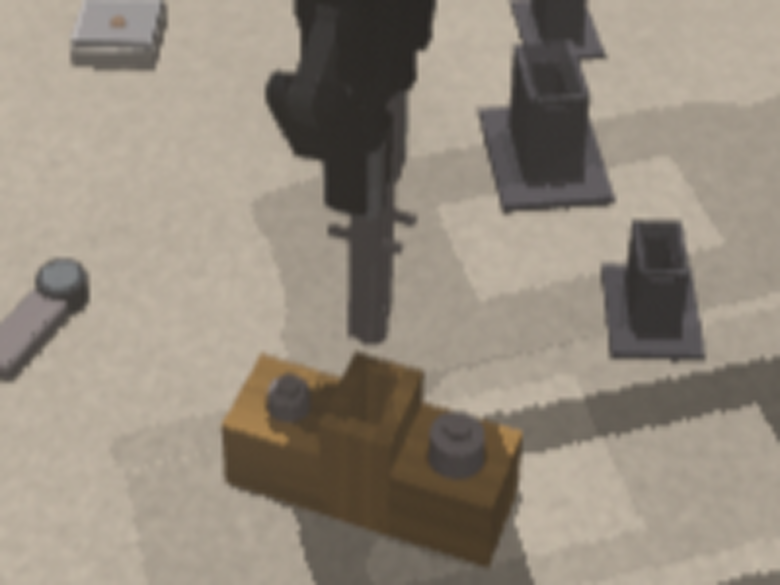

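The weight came out between the blades, its foot just below the tips at crop (370,338), and the pocket is empty. I'll carry it to the pan.

Emit:
{"method": "apply_moves", "body": {"series": "0 0 0 -0.057 0.6; 0 0 0 -0.057 0.6; 0 0 0 -0.057 0.6; 0 0 0 -0.058 0.6; -0.014 0.06 0 0 0.6"}}

```text
time: 12.18
tool_pos: [540.2, 230.8, 182.3]
tcp_rot: [-179.9, 0.1, 11.0]
ft_force: [0.9, -0.4, -1.8]
finger_gap: 20.5
grip_force: 37.3
```

Emit:
{"method": "apply_moves", "body": {"series": "-0.027 0.12 0 0 0.6; -0.027 0.12 0 0 0.6; -0.027 0.12 0 0 0.6; -0.027 0.12 0 0 0.6; -0.027 0.12 0 0 0.6"}}

```text
time: 12.6
tool_pos: [532.9, 43.0, 182.5]
tcp_rot: [-180.0, 0.1, 10.5]
ft_force: [0.6, -0.0, -0.6]
finger_gap: 20.4
grip_force: 37.3
```

Emit:
{"method": "apply_moves", "body": {"series": "-0.027 0.12 0 0 0.6; -0.027 0.12 0 0 0.6; -0.027 0.12 0 0 0.6; -0.027 0.12 0 0 0.6; -0.027 0.12 0 0 0.6"}}

```text
time: 13.02
tool_pos: [525.8, -141.4, 182.5]
tcp_rot: [-179.9, 0.1, 10.5]
ft_force: [1.1, 0.1, -0.6]
finger_gap: 20.4
grip_force: 37.3
```

Emit:
{"method": "apply_moves", "body": {"series": "-0.027 0.12 0 0 0.6; -0.027 0.12 0 0 0.6; -0.027 0.12 0 0 0.6; -0.027 0.12 0 0 0.6; -0.013 0.056 0 0 0.6"}}

```text
time: 13.43
tool_pos: [518.9, -308.4, 182.4]
tcp_rot: [180.0, 0.1, 10.3]
ft_force: [0.2, -1.3, -1.4]
finger_gap: 20.8
grip_force: 37.3
```

Emit:
{"method": "apply_moves", "body": {"series": "0 0 0 0 0.6; 0 0 0 0 0.6; 0 0 0 0 0.6; 0 0 0 0 0.6"}}

```text
time: 13.77
tool_pos: [520.5, -302.9, 183.1]
tcp_rot: [-179.9, 0.0, 10.6]
ft_force: [-0.8, 0.6, -1.3]
finger_gap: 20.7
grip_force: 37.3
```

Run:
```python
from h import *
st=sense();print(st["tool_pos"].round(1),st["tcp_rot"].round(1),st["ft_force"].round(1))
s=snapshot("side");Q=cloud(s);z=Q[...,2]
m=(abs(Q[...,0]-518)<60)&(abs(Q[...,1]+305)<60)&(z>62)&(z<69);print("pan",np.median(z[m]),Q[m].mean(0),m.sum())
m=(abs(Q[...,0]-518)<10)&(abs(Q[...,1]+305)<25)&(z>80)&(z<112);print("low",m.sum(),np.sort(z[m])[:8].round(1),Q[m].mean(0).round(1))
cv2.imwrite("pics/p1.png",cv2.resize(s["frame"][60:190,290:430],None,fx=4.2,fy=4.2,interpolation=cv2.INTER_CUBIC))
```

```text
[ 520.5 -302.9  183.1] [-179.9    0.    10.6] [-0.8  0.6 -1.3]
pan 65.83014188897948 [ 519.65115793 -303.6129107    65.81715957] 415
low 17 [100.5 102.9 103.3 103.3 103.4 103.5 104.6 106.5] [ 520.5 -297.3  106.6]
```

View pics/p1.png

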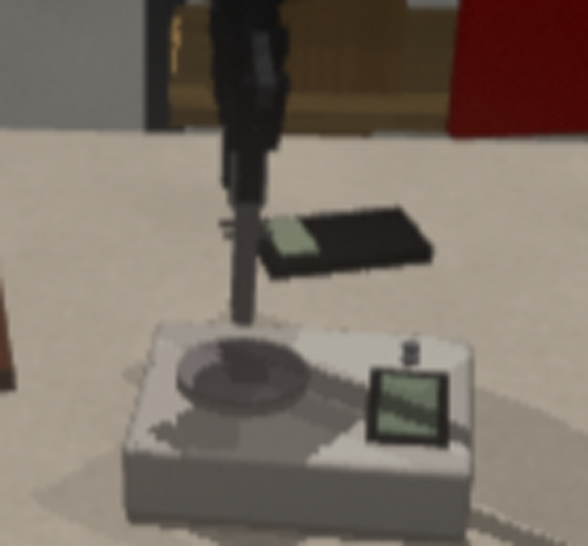

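The weight hangs over the pan's middle, at crop (243,325) above the pan at (243,375). That was one picture more than the 10 allowed, so I'll work from numbers only from here. I'll lower gently.

Emit:
{"method": "apply_moves", "body": {"series": "-0.003 0.003 0.03 0 0.6; 0 0 0.03 0 0.6; 0 0 0.02 0 0.6; 0 0 0.01 0 0.6; 0 0 0 0 0.6"}}

```text
time: 14.23
tool_pos: [518.8, -304.8, 154.7]
tcp_rot: [-179.9, 0.1, 10.5]
ft_force: [0.2, 0.4, -1.3]
finger_gap: 20.2
grip_force: 37.3
```

Emit:
{"method": "apply_moves", "body": {"series": "0 0 0.003 0 0.6; 0 0 0.003 0 0.6; 0 0 0.003 0 0.6; 0 0 0 0 0.6"}}

```text
time: 14.57
tool_pos: [519.7, -305.7, 154.0]
tcp_rot: [180.0, -0.0, 10.5]
ft_force: [0.1, 0.3, -1.3]
finger_gap: 20.7
grip_force: 37.3
```

Emit:
{"method": "apply_moves", "body": {"series": "0 0 0.004 0 0.6; 0 0 0.004 0 0.6; 0 0 0.002 0 0.6; 0 0 0 0 0.6"}}

```text
time: 14.9
tool_pos: [519.5, -305.5, 150.6]
tcp_rot: [-180.0, 0.0, 10.5]
ft_force: [0.2, -0.0, -2.7]
finger_gap: 20.7
grip_force: 37.3
```

Emit:
{"method": "apply_moves", "body": {"series": "0 0 0.003 0 0.6; 0 0 0.002 0 0.6; 0 0 0 0 0.6"}}

```text
time: 15.15
tool_pos: [519.5, -305.5, 149.2]
tcp_rot: [-180.0, 0.0, 10.5]
ft_force: [-0.5, 0.3, -0.6]
finger_gap: 20.5
grip_force: 37.3
```

Emit:
{"method": "apply_moves", "body": {"series": "0 0 0.003 0 0.6; 0 0 0.001 0 0.6; 0 0 0 0 0.6"}}

```text
time: 15.4
tool_pos: [519.7, -305.6, 148.2]
tcp_rot: [180.0, -0.0, 10.5]
ft_force: [0.9, -0.7, 0.2]
finger_gap: 20.8
grip_force: 37.3
```

Run:
```python
from h import *
st=sense();print(st["tool_pos"].round(1),st["ft_force"].round(1))
s=snapshot("side");z=cloud(s)[...,2];Q=cloud(s)
m=(abs(Q[...,0]-519)<7)&(abs(Q[...,1]+298)<6)&(z>60)&(z<100)
for u in (np.unique(np.argwhere(m)[:,1])):
    c=Q[:,u][m[:,u]];print(u,[(round(float(p[1])),round(float(p[2]),1)) for p in c][-8:])
```

```text
[ 519.7 -305.6  148.2] [ 0.9 -0.7  0.2]
345 [(-304, 79.7), (-301, 75.3), (-302, 71.8), (-302, 68.7), (-298, 67.7), (-295, 66.9), (-294, 63.9)]
346 [(-298, 88.6), (-297, 86.3), (-298, 79.7), (-295, 78.5), (-295, 75.8), (-297, 71.6), (-302, 66.1), (-293, 67.6)]
347 [(-296, 86.9), (-298, 83.1), (-299, 79.5), (-298, 77.2), (-303, 71.5), (-293, 73.7), (-300, 66.8), (-298, 65.1)]
348 [(-293, 86.0), (-298, 80.3), (-299, 76.7), (-297, 74.5), (-297, 71.9), (-303, 65.5), (-295, 66.7), (-295, 64.1)]
349 [(-299, 85.4), (-297, 83.9), (-296, 81.4), (-300, 76.1), (-295, 75.9), (-297, 72.1), (-300, 67.0), (-296, 66.3)]
350 [(-295, 96.5), (-299, 91.8), (-296, 87.2), (-294, 85.6), (-298, 80.6), (-302, 66.2), (-295, 67.3), (-295, 64.3)]
```

Emit:
{"method": "apply_moves", "body": {"series": "0 0 0.003 0 0.6; 0 0 0 0 0.6; 0 0 0 0 0.6"}}

```text
time: 15.7
tool_pos: [519.7, -305.7, 147.6]
tcp_rot: [180.0, -0.0, 10.5]
ft_force: [-1.2, -0.1, 1.8]
finger_gap: 20.6
grip_force: 37.4
```

Emit:
{"method": "apply_moves", "body": {"series": "0 0 0 0 0.6; 0 0 0 0 0.6"}}

```text
time: 15.87
tool_pos: [519.7, -305.6, 147.5]
tcp_rot: [180.0, -0.0, 10.5]
ft_force: [-0.3, 0.3, 1.6]
finger_gap: 20.6
grip_force: 37.4
```

It's in contact at about 3 N. I'll release slowly and then rise.

Emit:
{"method": "apply_moves", "body": {"series": "0 0 0 0 0.5; 0 0 0 0 0.46; 0 0 0 0 0.42; 0 0 0 0 0.38; 0 0 0 0 0.33"}}

```text
time: 16.28
tool_pos: [519.5, -305.5, 147.0]
tcp_rot: [-180.0, 0.0, 10.5]
ft_force: [0.2, -0.2, -1.2]
finger_gap: 28.6
grip_force: 7.8
```

Emit:
{"method": "apply_moves", "body": {"series": "0 0 0 0 0.32; 0 0 -0.005 0 0.32; 0 0 -0.01 0 0.32; 0 0 -0.02 0 0.32; 0 0 -0.03 0 0.32"}}

```text
time: 16.7
tool_pos: [519.2, -305.3, 166.7]
tcp_rot: [-179.9, 0.1, 10.5]
ft_force: [0.5, -0.3, -0.9]
finger_gap: 29.4
grip_force: 7.4
```

Emit:
{"method": "apply_moves", "body": {"series": "0 0 -0.05 0 0.32; 0 0 -0.05 0 0.32; 0 0 0 0 0.32; 0 0 0 0 0.32"}}

```text
time: 17.03
tool_pos: [520.5, -306.2, 198.7]
tcp_rot: [179.9, -0.1, 10.5]
ft_force: [-0.2, -0.3, -1.1]
finger_gap: 29.0
grip_force: 7.4
```

Run:
```python
from h import *
st=sense();print(st["tool_pos"].round(1),st["ft_force"].round(1),st["finger_gap"],st["grip_force"])
s=snapshot("side");Q=cloud(s);z=Q[...,2]
for lo,hi in((69,78),(78,83),(83,88),(88,93),(93,100)):
    m=(np.hypot(Q[...,0]-519,Q[...,1]+305)<25)&(z>lo)&(z<hi);print(lo,m.sum(),Q[m].mean(0).round(1) if m.any() else "",(np.ptp(Q[m][:,0])).round(1) if m.any() else "")
```

```text
[ 520.5 -306.2  198.7] [-0.2 -0.3 -1.1] 28.99026239806814 7.350659519433975
69 16 [ 520.7 -301.2   73.2] 10.7
78 12 [ 520.4 -302.9   80.8] 13.3
83 8 [ 520.5 -303.8   85. ] 7.9
88 4 [ 519.7 -304.9   89.6] 2.8
93 0
```

The weight stands on the pan at about (520,-305), upright, with its knob top at about 90 mm. Now I'll return the tongs.

Emit:
{"method": "apply_moves", "body": {"series": "0 -0.06 0 0 0.32; 0 -0.12 0 0 0.32; 0 -0.12 0 0 0.32; 0 -0.12 0 0 0.32; 0 -0.12 0 0 0.32"}}

```text
time: 17.5
tool_pos: [488.9, -144.7, 195.2]
tcp_rot: [-179.9, 0.1, 10.4]
ft_force: [0.2, 0.0, -0.5]
finger_gap: 29.3
grip_force: 7.4
```

Emit:
{"method": "apply_moves", "body": {"series": "0 -0.12 0 0 0.32; 0 -0.12 0 0 0.32; 0 -0.12 0 0 0.32; 0 -0.12 0 0 0.32; 0.003 -0.096 0 0 0.32"}}

```text
time: 17.92
tool_pos: [458.1, 26.0, 195.6]
tcp_rot: [-179.9, 0.1, 10.5]
ft_force: [-0.7, -1.3, -0.4]
finger_gap: 29.1
grip_force: 7.4
```

Emit:
{"method": "apply_moves", "body": {"series": "0 0 0.02 0 0.32; 0 0 0.04 0 0.32; 0 0 0.02 0 0.32; 0 0 0 0 0.32; 0 0 0 0 0.32"}}

```text
time: 18.33
tool_pos: [458.9, 22.8, 171.5]
tcp_rot: [-180.0, 0.1, 10.4]
ft_force: [-0.1, 0.4, -0.6]
finger_gap: 29.2
grip_force: 7.3
```

```bash
cat > st.py <<'E'
from h import *
st=sense();print(st["tool_pos"].round(1),st["tcp_rot"].round(1),st["ft_force"].round(1),st["finger_gap"],st["grip_force"])
s=snapshot("side");np.savez("side4.npz",**s);s0=dict(np.load("side0.npz"));o=np.array([460,23.1]);a=np.radians(10.4);R=np.array([[np.cos(a),np.sin(a)],[-np.sin(a),np.cos(a)]])
for n,d in(("start",s0),("now",s)):
    Q=cloud(d);L=(Q[...,:2]-o)@R.T;z=Q[...,2];J=d["frame"].astype(int);dk=J.max(2)-J.min(2)<25
    print(n)
    for lo in range(40,145,8):
        m=(abs(L[...,0])<30)&(L[...,1]>4)&(L[...,1]<26)&(z>lo)&(z<lo+8)&dk
        if m.sum(): print(lo,m.sum(),"x",np.percentile(L[m][:,0],[0,5,50,95,100]).round(1),"y",np.median(L[m][:,1]).round(1))
E
python3 st.py
```

```text
[458.9  22.8 171.5] [-1.80e+02  1.00e-01  1.04e+01] [-0.1  0.4 -0.6] 29.196309835909297 7.324657738208771
start
40 55 x [-15.4 -13.7   1.4  16.   16.2] y 20.4
48 53 x [-15.2 -14.8   1.1  16.3  16.4] y 20.1
56 81 x [-15.6 -14.    1.4  16.3  16.8] y 18.2
64 37 x [-14.5 -12.6   3.3  13.9  15.4] y 13.4
72 20 x [-4.3 -4.   0.7  6.   6.4] y 13.4
80 16 x [-6.8 -5.7 -0.8  5.8  7.4] y 15.6
88 24 x [-7.  -6.5  1.1  7.3  7.5] y 15.9
96 27 x [-6.5 -6.   1.7  7.9  8.1] y 15.4
104 26 x [-8.1 -5.9  0.2  8.   8.3] y 15.3
112 34 x [-7.2 -7.   0.9  7.9  8.3] y 15.7
120 20 x [-7.  -6.4  1.2  7.1  7.1] y 14.5
now
40 49 x [-15.4 -14.3   1.7  16.1  16.4] y 20.5
48 57 x [-14.8 -13.    1.3  16.2  16.6] y 20.2
56 71 x [-15.  -14.4  -0.1  16.2  16.6] y 18.5
64 3 x [-14.8 -14.8 -14.3  -0.4   1.2] y 15.3
88 3 x [-7.7 -7.3 -3.8  3.4  4.2] y 9.3
96 17 x [-7.3 -6.5 -0.7  3.5  4.4] y 11.6
104 19 x [-6.3 -6.3 -1.9  3.6  3.8] y 12.5
112 21 x [-7.6 -7.6 -1.6  4.   4.3] y 12.2
120 23 x [-7.7 -7.5 -1.   4.2  4.6] y 12.7
128 19 x [-6.5 -6.5 -2.6  3.2  3.5] y 12.6
136 22 x [-8.2 -7.8 -2.   3.7  4.1] y 12.2
144 28 x [-13.3 -10.2  -1.9   7.3  11.8] y 12.0
```

Emit:
{"method": "apply_moves", "body": {"series": "0.008 0.004 0 0 0.32; 0 0 0.02 0 0.32; 0 0 0.03 0 0.32; 0 0 0 0 0.32; 0 0 0 0 0.32"}}

```text
time: 18.8
tool_pos: [461.5, 23.0, 156.7]
tcp_rot: [-180.0, 0.1, 10.5]
ft_force: [-0.6, -0.1, -1.2]
finger_gap: 28.6
grip_force: 7.3
```

```bash
python3 st.py | sed -n '1p;/now/,$p'
```

```text
[461.5  23.  156.7] [-1.80e+02  1.00e-01  1.05e+01] [-0.6 -0.1 -1.2] 28.62944103378802 7.3245663195848465
now
40 55 x [-15.4 -15.1   1.3  16.   16.3] y 20.3
48 53 x [-14.4 -12.6   1.9  16.2  16.8] y 20.0
56 72 x [-15.8 -14.5  -1.1  16.1  16.5] y 18.7
64 4 x [-15.2 -14.6 -11.4  10.6  14.4] y 14.3
72 1 x [-4.7 -4.7 -4.7 -4.7 -4.7] y 9.7
80 16 x [-4.  -3.9  1.3  6.3  6.5] y 12.1
88 21 x [-3.4 -3.3  2.3  6.5  6.5] y 11.2
96 20 x [-5.1 -5.1  1.   6.7  6.9] y 11.7
104 19 x [-4.5 -4.3  1.5  5.7  6.2] y 12.0
112 20 x [-3.6 -3.6  1.1  5.7  6.3] y 12.1
120 23 x [-5.6 -5.1  0.6  6.5  6.8] y 12.0
128 21 x [-12.6  -5.1  -0.5   4.8   7. ] y 11.3
136 44 x [-14.7 -13.8  -0.1  13.5  15.5] y 11.9
144 18 x [-5.9 -5.6 -1.   6.   6. ] y 11.1
```

Emit:
{"method": "apply_moves", "body": {"series": "-0.001 0.002 0.02 0 0.32; 0 0 0.02 0 0.32; 0 0 0.02 0 0.32; 0 0 0.02 0 0.32; 0 0 0 0 0.32"}}

```text
time: 19.27
tool_pos: [460.9, 22.5, 131.9]
tcp_rot: [-180.0, 0.1, 10.5]
ft_force: [-1.3, -0.5, -0.7]
finger_gap: 28.7
grip_force: 7.3
```

Emit:
{"method": "apply_moves", "body": {"series": "0 0 0.02 0 0.32; 0 0 0.02 0 0.32; 0 0 0.02 0 0.32; 0 0 0.02 0 0.32; 0 0 0 0 0.32"}}

```text
time: 19.68
tool_pos: [461.0, 22.5, 108.1]
tcp_rot: [-180.0, 0.1, 10.5]
ft_force: [-0.5, -0.4, -1.0]
finger_gap: 28.9
grip_force: 7.3
```

Going in freely. The last 20 mm or so goes until the ears seat.

Emit:
{"method": "apply_moves", "body": {"series": "0 0 0.015 0 0.32; 0 0 0.015 0 0.32; 0 0 0.015 0 0.32; 0 0 0.01 0 0.32; 0 0 0.005 0 0.32"}}

```text
time: 20.1
tool_pos: [461.7, 22.4, 91.1]
tcp_rot: [-180.0, 0.0, 10.5]
ft_force: [1.4, -0.4, -0.5]
finger_gap: 29.2
grip_force: 7.3
```

Emit:
{"method": "apply_moves", "body": {"series": "0 0 0.006 0 0.32; 0 0 0.006 0 0.32; 0 0 0 0 0.32"}}

```text
time: 20.35
tool_pos: [461.9, 22.4, 87.9]
tcp_rot: [-180.0, 0.0, 10.5]
ft_force: [-0.1, -0.2, -1.1]
finger_gap: 28.9
grip_force: 7.3
```

Emit:
{"method": "apply_moves", "body": {"series": "0 0 0.007 0 0.32; 0 0 0.005 0 0.32; 0 0 0 0 0.32"}}

```text
time: 20.6
tool_pos: [461.8, 22.4, 84.3]
tcp_rot: [-180.0, 0.0, 10.5]
ft_force: [-0.5, 0.8, -0.2]
finger_gap: 28.8
grip_force: 7.3
```

```bash
python3 st.py
```

```text
[461.8  22.4  84.3] [-180.     0.    10.5] [-0.5  0.8 -0.2] 28.81271001797966 7.323955446481705
start
40 55 x [-15.4 -13.7   1.4  16.   16.2] y 20.4
48 53 x [-15.2 -14.8   1.1  16.3  16.4] y 20.1
56 81 x [-15.6 -14.    1.4  16.3  16.8] y 18.2
64 37 x [-14.5 -12.6   3.3  13.9  15.4] y 13.4
72 20 x [-4.3 -4.   0.7  6.   6.4] y 13.4
80 16 x [-6.8 -5.7 -0.8  5.8  7.4] y 15.6
88 24 x [-7.  -6.5  1.1  7.3  7.5] y 15.9
96 27 x [-6.5 -6.   1.7  7.9  8.1] y 15.4
104 26 x [-8.1 -5.9  0.2  8.   8.3] y 15.3
112 34 x [-7.2 -7.   0.9  7.9  8.3] y 15.7
120 20 x [-7.  -6.4  1.2  7.1  7.1] y 14.5
now
40 51 x [-15.2 -14.    1.5  16.3  16.9] y 20.4
48 58 x [-14.9 -14.6   1.3  16.2  16.7] y 19.8
56 85 x [-15.5 -14.1   2.5  16.4  16.6] y 18.1
64 40 x [-13.5 -11.5   0.9  13.3  15.9] y 10.9
72 11 x [-4.9 -4.9  1.1  5.   5.1] y 10.4
80 9 x [-6.6 -5.8  6.  11.6 11.7] y 18.9
88 25 x [-8.3 -7.7  5.3 14.2 14.4] y 20.8
96 26 x [-8.  -7.8  6.7 14.1 14.5] y 21.3
104 21 x [-7.1 -7.   9.8 14.1 14.2] y 20.4
112 14 x [-3.4 -3.3  3.8 13.5 13.6] y 24.1
120 4 x [14.5 14.5 14.9 15.9 16.1] y 21.7
128 5 x [13.9 14.1 15.1 16.3 16.6] y 21.9
136 9 x [12.  12.  13.8 15.2 15.2] y 23.7
144 10 x [10.  10.9 14.1 19.3 20.2] y 23.2
```

The ears are at the same height as at the start, so the tongs are seated. I'll release and withdraw.

Emit:
{"method": "apply_moves", "body": {"series": "0 0 0.003 0 0.2; 0 0 0 0 0.1; 0 0 0 0 -0.2; 0 0 0 0 -0.45; 0 0 0 0 -0.45"}}

```text
time: 21.07
tool_pos: [462.2, 22.4, 83.8]
tcp_rot: [180.0, -0.0, 10.5]
ft_force: [0.1, -0.2, -0.3]
finger_gap: 62.1
grip_force: 0.0
```

Emit:
{"method": "apply_moves", "body": {"series": "0 0 0 0 -0.45; 0 0 -0.03 0 -0.45; 0 0 -0.08 0 -0.45; 0 0 -0.12 0 -0.45; 0 0 -0.12 0 -0.45"}}

```text
time: 21.48
tool_pos: [460.9, 22.5, 189.6]
tcp_rot: [-180.0, 0.1, 10.5]
ft_force: [2.2, -0.4, 0.3]
finger_gap: 62.1
grip_force: 0.0
```

Emit:
{"method": "apply_moves", "body": {"series": "0 0.13 0 0 -0.45; 0 0.13 0 0 -0.45; 0 0.13 0 0 -0.45; 0 0 0 0 -0.45; 0 0 0 0 -0.45"}}

```text
time: 21.9
tool_pos: [483.5, -94.6, 189.4]
tcp_rot: [180.0, -0.0, 10.3]
ft_force: [0.2, 0.2, -0.2]
finger_gap: 61.8
grip_force: 0.0
```

```bash
python3 st.py
python3 - <<'E'
from h import *
s=dict(np.load("side4.npz"));Q=cloud(s);z=Q[...,2]
for lo,hi in((69,78),(78,84),(84,93),(93,110)):
    m=(np.hypot(Q[...,0]-519,Q[...,1]+305)<25)&(z>lo)&(z<hi);print(lo,m.sum(),Q[m].mean(0).round(1) if m.any() else "")
t=snapshot("top");P=cloud(t);v,u=np.mgrid[:400,:640]
m=(u>280)&(u<326)&(v>225)&(v<266)&(P[...,2]>100)&(P[...,2]<130);r=cv2.minAreaRect(P[m][:,:2].astype(np.float32));print("tongs top",r,P[m][:,2].max())
E
```

```text
[483.5 -94.6 189.4] [180.   -0.   10.3] [ 0.2  0.2 -0.2] 61.787987292615114 0.0
start
40 55 x [-15.4 -13.7   1.4  16.   16.2] y 20.4
48 53 x [-15.2 -14.8   1.1  16.3  16.4] y 20.1
56 81 x [-15.6 -14.    1.4  16.3  16.8] y 18.2
64 37 x [-14.5 -12.6   3.3  13.9  15.4] y 13.4
72 20 x [-4.3 -4.   0.7  6.   6.4] y 13.4
80 16 x [-6.8 -5.7 -0.8  5.8  7.4] y 15.6
88 24 x [-7.  -6.5  1.1  7.3  7.5] y 15.9
96 27 x [-6.5 -6.   1.7  7.9  8.1] y 15.4
104 26 x [-8.1 -5.9  0.2  8.   8.3] y 15.3
112 34 x [-7.2 -7.   0.9  7.9  8.3] y 15.7
120 20 x [-7.  -6.4  1.2  7.1  7.1] y 14.5
now
40 51 x [-15.4 -14.2   1.3  16.4  16.8] y 20.1
48 54 x [-14.8 -13.3  -0.2  16.1  16.8] y 19.4
56 78 x [-15.7 -14.4   1.   16.2  16.8] y 18.6
64 37 x [-13.  -10.7   1.7  14.3  16.5] y 14.1
72 17 x [-3.8 -3.8  2.2  6.6  6.7] y 14.7
80 20 x [-7.2 -4.7  1.   8.7  8.9] y 15.5
88 27 x [-7.  -6.6  1.5  8.4  9.2] y 15.7
96 28 x [-6.7 -5.9  1.2  8.3  8.7] y 16.5
104 22 x [-6.  -5.2  2.4  8.2  8.3] y 16.0
112 32 x [-7.  -6.1  1.1  8.7  8.9] y 15.7
120 28 x [-6.7 -5.9  2.4  8.2  8.9] y 15.3
69 13 [ 520.4 -300.7   73.8]
78 15 [ 519.6 -302.2   81.5]
84 10 [ 520.9 -303.2   87.5]
93 0 
tongs top ((459.76837158203125, 24.172161102294922), (16.03771209716797, 34.6296501159668), 8.878872871398926) 126.8851777545101
```

The tongs are back as they were at the start and the weight stands on the pan, so I'm handing in.

```bash
python3 -c "
from bench import hand_in
print(hand_in())"
```

```text
the job is handed in; nothing more can be done
None
```

I handed the job in at about 22 s: the last camera check shows the small weight upright near the middle of the pan and the tongs back home in the large stand (the hand-in returned no verdict), though I viewed 11 pictures against the limit of 10 and the tongs bumped the pocket rim once, at up to about 11 N (limit 25 N).

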